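# Set up two suction filtrations

### The arm

A 6-joint arm with a two-finger parallel gripper is mounted at the origin on the work surface. World frame = base frame: x ahead of the robot, y to its left, z up, the work surface at z = 0. Lengths are in m, angles in rad, forces in N, time in s.
With the tool pointing down it reaches from about 0.35 to 0.85 m from the base axis. Payload 8.1 kg.
Tool frame: the origin (TCP) lies on the centre line of the jaws, within the pads' length; the fingertips stand 25 mm ahead of it and the grasp point (between the pads) lies 6 mm ahead of it; z points along the fingers, y is the line along which they close (so a half turn about z gives the same grasp; the last joint's range is limited). The gripper opens to 85 mm and grips with 20 to 120 N. Pads are 22 mm wide; open, the fingers measure 114 mm over their backs; the gripper's body (76 mm by 85 mm) begins 54 mm behind the grasp point. The pads swing forward as they close: fully open they stand 13 mm farther back than shut.
Start: joints at [-1.252, 0.13, 1.488, -0, 1.523, -0.085], TCP at [0.236, -0.552, 0.256] pointing down, gripper open.
Joint ranges: [-2.96, 2.96], [-0.89, 2.26], [0.02, 2.5], [-1.34, 4.48], [0, 2.73], [-2.66, 2.66]. Speed limits (rad/s): [2.39, 2.39, 2.79, 3.14, 3.14, 3.14].

### API

Orientations are given as a unit quaternion [x, y, z, w].
In Python, from station import robot, cams gives the robot as it stands.
- The arm moves only by the tool move_arm, never from a script. Its argument "deltas" is text: rows parted by semicolons, each of 7 numbers parted by spaces: the shift along the tool's x, y, z in mm, then the turn, a rotation vector about the tool's x, y, z in degrees, then the finger opening in mm, from 0 to 85.4. In form: x y z rx ry rz hand; .... A call has 1 to 10 rows; each row is the pose to reach, as a shift and turn from the pose commanded when the call began, along the tool's axes at that moment; what a row does not reach only later rows make up. A row lasts 1/10 s, in which the tool goes at most 50 mm and 8.59 degrees, less where a joint would pass 70% of its speed; a pose out of reach is approached as far as the arm can. A call with a gripper value outside its range is refused whole. The fingers move at their own pace and stop on an object; the grip force is fixed at half the most. Time passes only in rows, so rows that repeat a pose let the fingers close. It gives the time, the measured TCP pose, the force, the opening and the grip force at its end, in the units of the state.
- robot.read_state(): the state, without advancing time (a new reading comes with each control period).
- cams.grab_frame(name): name is "scene" or "top" or "wrist"; returns a dict with "img" (384x512x3 uint8, red, green, blue), "mtx" (3x3 intrinsics, pixels), "R" (3x3) and "t" (3): a world point X has camera coordinates R X + t; the wrist camera has in their place "mount" (4x4, takes a point from camera to tool coordinates, whose origin is the TCP and whose axes are the flange's). Camera axes: x right, y down, z forward; pixel columns grow to the right and rows downward; lengths in m; the calibration is good to about 2 mm. A picture is of the moment at which its call begins: read the wrist's pose just before it. There is no depth.
- robot.finish_job(): hands the job in; it is judged then, once.
The state is a dict: "t": time; "joint_pos": joint angles; "qd": joint speeds; "joint_efforts": joint torques, N m; "tool_pos": TCP position; "eef_rot": TCP orientation; "ft_force": force on the tool from outside, world axes, zero at the start; "ft_torque": the same for the moment, N m; "opening": finger opening in m; "grasp_force": force on a finger pad.
Only numpy, scipy, OpenCV 4.12 (cv2) and the standard library are available. Lean on these libraries where they do the work, as an engineer would, in place of code of your own. Each camera call takes 0.05 s, during which the arm holds its last target. There are 200 camera calls.

### The job

Set up both suction flasks for filtering: seat the large black rubber adapter, narrow end down, in the neck of the large flask and the small adapter in the neck of the small flask, then take the porcelain funnels from the wooden rack and seat the large one upright in the large adapter and the small one in the small adapter. Set the funnels down with care, never letting one fall, and leave the wash bottle, the beaker and the spatula where they are.

Things in the scene. Friction and masses are not known exactly. Their poses are not given: they have to be found in the camera images.
- flask_large: larger of two conical suction flasks, clear glass, upright, fixed to the bench. Origin: centre of its underside, z up. 150 mm high to the lip, foot 88 mm wide, neck 46 mm outside with a 36 mm bore, straight and free for 52 mm below the lip. Side arm along its +x (yaw varies) to 64 mm from the axis at height 110 mm; black ring weight on the shoulder below the neck.
- flask_small: smaller conical suction flask, clear glass, upright, fixed to the bench. Origin: centre of its underside, z up. 105 mm high to the lip, foot 68 mm wide, neck 37 mm outside with a 28 mm bore, straight and free for 52 mm below the lip. Side arm along its +x (yaw varies) to 60 mm from the axis at height 65 mm; black ring weight on the shoulder.
- adapter_large: larger of two loose black rubber cones open right through, narrow end on the bench, 35 g. Origin: centre of the narrow end, z up the axis. 34 mm high: outside 24 mm at the bottom, 54 mm at height 26 mm, then a straight rim of 54 mm to the top (grip there). Bore 16 mm at the bottom, 46 mm at the rim. Seated, its origin is 140 mm above the large flask's origin.
- adapter_small: smaller loose black rubber cone open right through, narrow end on the bench, 18 g. Origin: centre of the narrow end, z up the axis. 28 mm high: outside 19 mm at the bottom, 40 mm at height 20 mm, then a straight rim of 40 mm to the top (grip there). Bore 12 mm at the bottom, 33 mm at the rim. Seated, its origin is 96 mm above the small flask's origin.
- funnel_large: larger of two loose white porcelain funnels, about 130 g, upright in a hole of the rack. Origin: tip of the stem, z up the axis. Stem 12 mm wide, 40 mm long; conical shoulder to 60 mm wide at height 66 mm; cup 60 mm widening to 64 mm at its rim at 106 mm (grip it from outside). Seated, the shoulder rests on the large adapter's rim, origin 24 mm below the adapter's origin.
- funnel_small: smaller loose white porcelain funnel, about 60 g, upright in the other hole of the rack. Origin: tip of the stem, z up the axis. Stem 8 mm wide, 32 mm long; conical shoulder to 42 mm wide at height 50 mm; cup 42 mm widening to 46 mm at its rim at 84 mm (grip it from outside). Seated in the small adapter, its origin is 17 mm below the adapter's origin.
- rack: fixed wooden funnel rack: board 230 mm (its x) by 95 mm (its y), 12 mm thick, top 70 mm above the bench, on two end boards. Origin: centre of its footprint at bench height. Two equal 26 mm holes at x = +62.5 and -62.5 mm, a funnel in each; which is in which varies. Stem tips hang 22 mm (large) and 28 mm (small) above the bench.
- wash_bottle: loose white plastic wash bottle with red cap and spout, 64 mm in diameter, 175 mm high, to be left alone. Origin: centre of its underside; spout along its +x.
- beaker: loose glass beaker with an amber filling, 70 mm in diameter, 90 mm high, to be left alone. Origin: centre of its underside.
- spatula: loose spatula lying flat, 170 mm long, to be left alone. Origin: centre of its underside; its length lies along its own x.
Not all that is in view belongs to the job. What is shaped like the adapter_small but purple is not meant. Leave any turquoise look-alike of the funnel_large alone.

How it is judged:
On the way:
1. both adapters are seated upright in the necks of their own flasks (horizontal distance between adapter_large and flask_large below 0.004 m and z of adapter_large in the frame of flask_large between 0.134 and 0.1445 m and angle between each of adapter_large, adapter_small's own z axis and vertical below 0.12 rad and horizontal distance between adapter_small and flask_small below 0.004 m and z of adapter_small in the frame of flask_small between 0.091 and 0.1005 m), for 0.2 s.
At the end, for the whole second after the job is handed in: Each adapter sits in its own flask's neck (axis within 4 mm, upright within 0.12 rad, height within about 5 mm of home), each funnel in its own adapter (stem tip within 7 mm of the axis, upright within 0.14 rad, height within about 5 mm of home); all four released and at rest (all of step 1 and horizontal distance between funnel_large and adapter_large below 0.007 m and z of funnel_large in the frame of adapter_large between -0.029 and -0.0195 m and angle between each of funnel_large, funnel_small's own z axis and vertical below 0.14 rad and horizontal distance between funnel_small and adapter_small below 0.007 m and z of funnel_small in the frame of adapter_small between -0.0222 and -0.0132 m and linear speed of each of adapter_large, adapter_small, funnel_large, funnel_small below 0.02 m/s); the robot touches nothing.
It fails at once if a porcelain funnel is let fall (more than about 20 mm of free fall) ((linear speed of funnel_large above 0.65 m/s and contact force between funnel_large and the fingers below 0.05 N) or (linear speed of funnel_small above 0.65 m/s and contact force between funnel_small and the fingers below 0.05 N)).
It fails at once if the wash bottle, the beaker or the spatula is shifted by more than 40 mm (distance of any of wash_bottle, beaker, spatula from where it was at the start of the episode above 0.04 m).
It also fails if it takes over 120 s, if anything falls off the work surface, if the arm or the gripper's body presses on something with over 40 N, if the wrist force passes 120 N, or if a joint passes its speed limit or range.

## Working session

There is one attempt and no reset: what is moved stays moved. The work goes in short steps, Python scripts to look and compute and a tool call to move; the robot and the scene stay as the last step left them, time stands still between calls to the robot, and variables do not carry over. Pictures are saved under pics/ and viewed, at most 16 in all, crops included, and the job is handed in when it is done.

Besides the shell and the picture viewer there is one more tool, called after ">>>" by a JSON object that holds its "name" and its "arguments". move_arm: Moves the arm, as the interface text tells. Its arguments: {"type":"object","properties":{"deltas":{"type":"string"}},"required":["deltas"]}

```bash
mkdir -p pics; ls; python3 - <<'E'
from station import robot,cams
import cv2,pickle
s=robot.read_state();print(s)
d={}
for n in("scene","top","wrist"):
    f=cams.grab_frame(n);d[n]=f;cv2.imwrite(f"pics/{n}0.png",cv2.resize(f["img"][:,:,::-1],(768,576)))
    print(n,f["mtx"].round(1).tolist(),{k:f[k].round(4).tolist() for k in f if k in("R","t","mount")})
pickle.dump(d,open("f0.pkl","wb"))
E
```

```text
pics
{'t': 0.0, 'joint_pos': array([-1.25235696e+00,  1.31161312e-01,  1.48928314e+00, -9.58434120e-06,
        1.52298411e+00, -8.53896429e-02]), 'qd': array([ 0.00083034, -0.00013837,  0.00209918, -0.00041276, -0.00071246,
       -0.00078897]), 'joint_efforts': array([ 1.91221457e-04, -5.69405258e+01, -5.00553954e+01, -9.58746853e-06,
        1.50064391e-02,  6.43806220e-05]), 'tool_pos': array([ 0.23563155, -0.55125156,  0.25524217]), 'eef_rot': array([ 9.79683969e-01,  2.00545452e-01, -1.11476566e-04, -9.11172352e-04]), 'ft_force': array([ 0.71272612,  0.51493413, -0.08531526]), 'ft_torque': array([0.01446155, 0.00754934, 0.03796167]), 'grasp_force': 0.0, 'opening': 0.08537664060915452}
scene [[370.2, 0.0, 257.8], [0.0, 370.2, 193.1], [0.0, 0.0, 1.0]] {'R': [[0.0784, 0.9969, -0.0001], [0.8272, -0.0651, -0.5581], [-0.5563, 0.0437, -0.8298]], 't': [-0.0333, -0.3996, 1.2857]}
top [[401.5, 0.0, 256.2], [0.0, 401.5, 191.6], [0.0, 0.0, 1.0]] {'R': [[0.005, -0.9993, -0.0364], [-0.9977, -0.0025, -0.0677], [0.0676, 0.0367, -0.997]], 't': [0.0062, 0.5289, 0.9331]}
wrist [[288.2, 0.0, 259.2], [0.0, 288.2, 191.5], [0.0, 0.0, 1.0]] {'mount': [[-0.0007, -0.9491, -0.3151, 0.0816], [1.0, -0.0006, -0.0005, 0.0009], [0.0003, -0.3151, 0.9491, -0.1174], [0.0, 0.0, 0.0, 1.0]]}
```

View pics/top0.png

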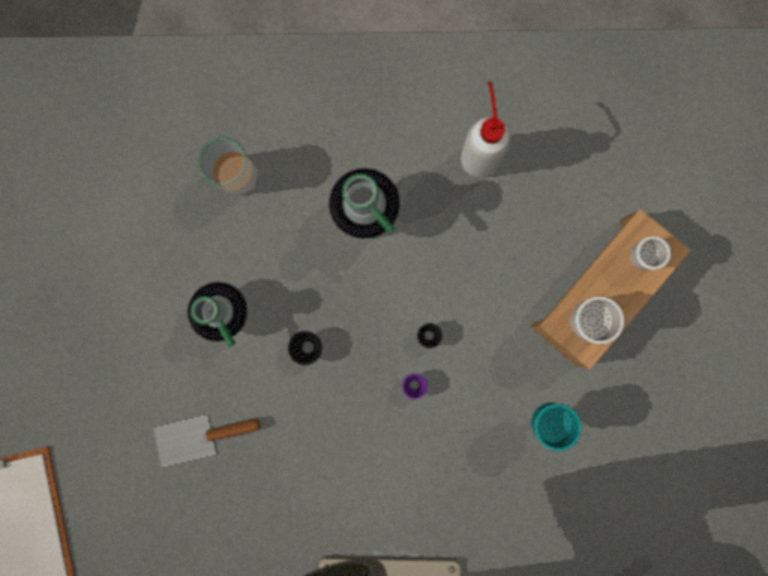

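View pics/scene0.png

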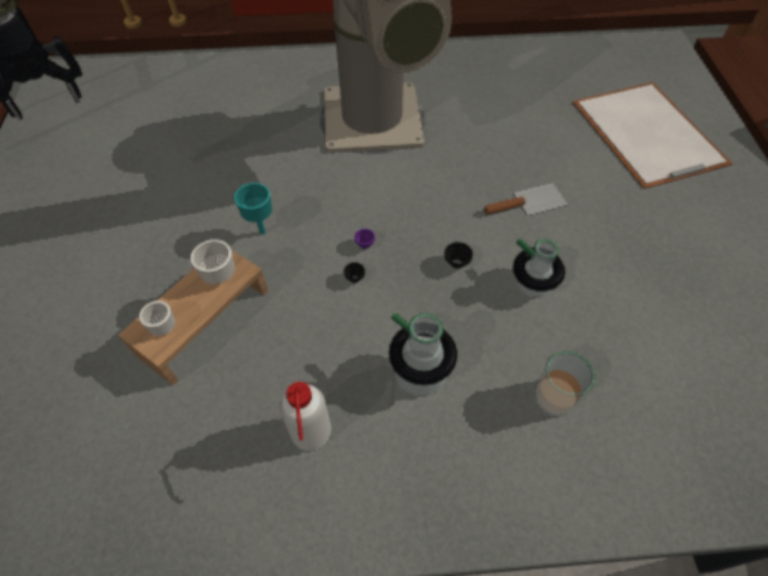

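Top view (768 px scale): large flask lip (361,195), small flask lip (205,311). The candidates are:
- **Adapters:** large black cone (305,348), small black cone (429,335), and a purple look-alike (415,386) to leave.
- **Funnels:** white large funnel (598,320) and white small funnel (652,253) in the rack, and a turquoise look-alike (557,427) to leave.

Next I'll measure rim circles.

```bash
cat > h.py <<'E'
import numpy as np,cv2,pickle
from scipy.optimize import least_squares
from scipy.spatial.transform import Rotation as Ro
def cam(f,s=None):
    """camera -> world rotation and centre"""
    if "R" in f: return f["R"].T,-f["R"].T@f["t"]
    Rt=Ro.from_quat(s["eef_rot"]).as_matrix();m=f["mount"]
    return Rt@m[:3,:3],Rt@m[:3,3]+s["tool_pos"]
def plane(f,px,z,s=None):
    A,c=cam(f,s);px=np.atleast_2d(px).astype(float)
    d=(A@np.linalg.inv(f["mtx"])@np.c_[px,np.ones(len(px))].T).T
    return (c+d*((z-c[2])/d[:,2])[:,None])[:,:2]
def proj(f,X,s=None):
    A,c=cam(f,s);p=f["mtx"]@(A.T@(np.asarray(X)-c));return p[:2]/p[2]
def blob(mask,near):
    """contour of blob nearest to a pixel"""
    cs,_=cv2.findContours(mask.astype(np.uint8),cv2.RETR_EXTERNAL,cv2.CHAIN_APPROX_NONE)
    cs=[c[:,0] for c in cs if cv2.contourArea(c)>15]
    return min(cs,key=lambda c:np.linalg.norm(c.mean(0)-near))
def circ(P,r=None,it=1):
    """robust circle fit; fixed radius if given"""
    c0=(P.max(0)+P.min(0))/2
    if r: g=least_squares(lambda p:np.hypot(*(P-p).T)-r,c0,loss="soft_l1",f_scale=.001);return g.x,r,np.median(abs(g.fun))
    g=least_squares(lambda p:np.hypot(*(P-p[:2]).T)-p[2],[*c0,.025],loss="soft_l1",f_scale=.001);return g.x[:2],g.x[2],np.median(abs(g.fun))
def masks(img):
    h,s,v=[a.astype(int) for a in cv2.split(cv2.cvtColor(img,cv2.COLOR_RGB2HSV))]
    return dict(black=v<45,white=(v>135)&(s<60),green=(h>55)&(h<90)&(s>60)&(v>50),wood=(h<18)&(s>80)&(v>90))
E
python3 - <<'E'
from h import *
d=pickle.load(open("f0.pkl","rb"))
N={"top":dict(al=(305,348),as_=(429,335),Fl=(598,320),Fs=(652,253),fl=(361,195),fs=(205,311)),
"scene":dict(al=(458,255),as_=(354,272),Fl=(213,263),Fs=(157,319),fl=(425,328),fs=(545,250))}
for n in N:
    f=d[n];m=masks(f["img"])
    hsv=cv2.cvtColor(f["img"],cv2.COLOR_RGB2HSV)
    for k,(col,z,r) in dict(al=("black",.030,.027),as_=("black",.024,.020),Fl=("white",.128,.032),Fs=("white",.112,.023),fl=("green",.150,.023),fs=("green",.105,.0185)).items():
        near=np.array(N[n][k])/1.5
        if col=="green":
            ys,xs=np.nonzero(m[col]);P=np.c_[xs,ys];P=P[np.hypot(*(P-near).T)<22]
        else: P=blob(m[col],near)
        W=plane(f,P,z)
        print(n,k,len(P),P.mean(0).round(1),"fixed",[np.round(a,4) for a in circ(W,r)],"free",[np.round(a,4) for a in circ(W)])
    print(n,"wood rect",cv2.minAreaRect(plane(f,blob(m["wood"],np.array((610,290) if n=="top" else (195,310))/1.5),.07).astype(np.float32)))
E
```

```text
top al 60 [202.8 231.5] fixed [array([0.4348, 0.131 ]), np.float64(0.027), np.float64(0.0025)] free [array([0.4343, 0.1316]), np.float64(0.0244), np.float64(0.0005)]
top as_ 43 [286.2 223.3] fixed [array([ 0.455 , -0.0609]), np.float64(0.02), np.float64(0.0026)] free [array([ 0.4542, -0.0621]), np.float64(0.0172), np.float64(0.0006)]
top Fl 96 [397.8 213.1] fixed [array([ 0.4777, -0.2901]), np.float64(0.032), np.float64(0.0009)] free [array([ 0.4776, -0.2899]), np.float64(0.0328), np.float64(0.0011)]
top Fs 74 [433.  168.7] fixed [array([ 0.5724, -0.3707]), np.float64(0.023), np.float64(0.0014)] free [array([ 0.5724, -0.3706]), np.float64(0.0243), np.float64(0.0013)]
top fl 192 [242.5 130.9] fixed [array([0.6514, 0.037 ]), np.float64(0.023), np.float64(0.0021)] free [array([0.6487, 0.0357]), np.float64(0.0262), np.float64(0.0036)]
top fs 170 [139.2 210.7] fixed [array([0.4875, 0.2636]), np.float64(0.0185), np.float64(0.0033)] free [array([0.4847, 0.2598]), np.float64(0.0238), np.float64(0.0043)]
top wood rect ((0.5251058340072632, -0.3268209397792816), (0.10588547587394714, 0.2405892
[... 472 characters left out ...]
ee [array([ 0.4789, -0.2895]), np.float64(0.0324), np.float64(0.0011)]
scene Fs 70 [105.8 210.7] fixed [array([ 0.574 , -0.3701]), np.float64(0.023), np.float64(0.0014)] free [array([ 0.5741, -0.3696]), np.float64(0.0241), np.float64(0.002)]
scene fl 115 [276.  216.1] fixed [array([0.6506, 0.0345]), np.float64(0.023), np.float64(0.0038)] free [array([0.65  , 0.0344]), np.float64(0.0257), np.float64(0.0043)]
scene fs 80 [354.8 164.6] fixed [array([0.4766, 0.2454]), np.float64(0.0185), np.float64(0.0046)] free [array([0.4623, 0.2594]), np.float64(0.0366), np.float64(0.0038)]
scene wood rect ((0.5405597686767578, -0.31872546672821045), (0.13637685775756836, 0.236329585313797), 49.6258544921875)
```

```bash
cat >> h.py <<'E'
def delta(s,X,th):
    """tool-frame shift mm and rotvec deg to TCP X, pointing down, tool x at world angle th deg"""
    R=Ro.from_quat(s["eef_rot"]);c,n=np.cos(np.radians(th)),np.sin(np.radians(th))
    G=Ro.from_matrix(np.array([[c,n,0],[n,-c,0],[0,0,-1]]).T)
    return (R.inv().apply(np.array(X)-s["tool_pos"])*1e3).round(1),np.degrees((R.inv()*G).as_rotvec()).round(1)
E
python3 - <<'E'
from h import *;from station import robot
s=robot.read_state();print(delta(s,[.4545,-.0615,.2],90))
d=pickle.load(open("f0.pkl","rb"))
im=d["top"]["img"][190:290,200:400,::-1]
cv2.imwrite("pics/c1.png",cv2.resize(im,(800,400),interpolation=2))
E
```

```text
(array([ 393.7, -364.4,   56.1]), array([ -0.1,  -0.1, -66.9]))
```

View pics/c1.png

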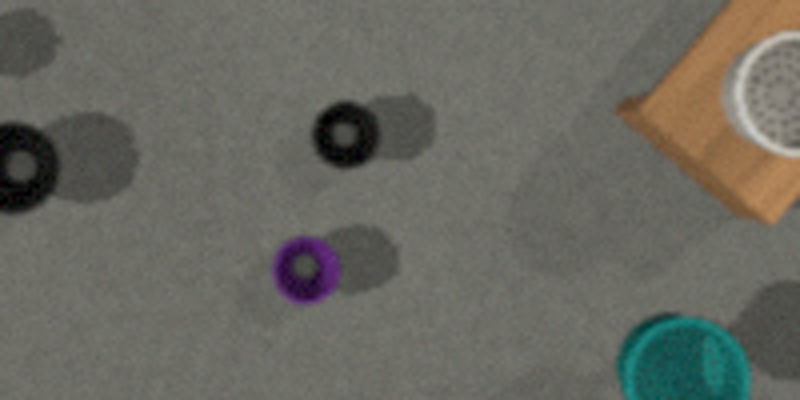

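Crop: the black cone at (345,135) is adapter_small and the purple one at (305,270) is the decoy. I'll close along world y to clear the purple one.

>>> {"name": "move_arm", "arguments": {"deltas": "394 -364 0 0 0 -80 85;394 -364 0 0 0 -80 85;394 -364 0 0 0 -80 85;394 -364 0 0 0 -80 85;394 -364 0 0 0 -80 85;394 -364 0 0 0 -80 85;394 -364 0 0 0 -80 85;394 -364 0 0 0 -80 85;394 -364 0 0 0 -80 85;394 -364 0 0 0 -80 85"}}

```text
t: 1.15
tool_pos: [0.4405, -0.0934, 0.2563]
eef_rot: [0.619, 0.785, 0.0, 0.0]
ft_force: [0.6, -0.4, -0.0]
opening: 0.0852
grasp_force: 0.0
```

```bash
python3 - <<'E'
from h import *;from station import robot
s=robot.read_state();print(s["joint_pos"],delta(s,[.4545,-.0615,.2],180))
E
```

```text
[-3.22929165e-01 -2.86793998e-01  1.88367731e+00 -4.16181048e-05
  1.54425923e+00 -5.57685168e-01] (array([27.8, 21.1, 56.3]), array([  0. ,   0. , -76.5]))
```

>>> {"name": "move_arm", "arguments": {"deltas": "28 21 56 0 0 -76.5 85;28 21 56 0 0 -76.5 85;28 21 56 0 0 -76.5 85;28 21 56 0 0 -76.5 85;28 21 56 0 0 -76.5 85;28 21 56 0 0 -76.5 85;28 21 56 0 0 -76.5 85;28 21 56 0 0 -76.5 85;28 21 56 0 0 -76.5 85;28 21 56 0 0 -76.5 85"}}

```text
t: 2.15
tool_pos: [0.4541, -0.0633, 0.2]
eef_rot: [0.002, 1.0, 0.0, -0.0]
ft_force: [-0.5, -0.0, 0.5]
opening: 0.085
grasp_force: 0.0
```

```bash
cat >> h.py <<'E'
def look(name,col,z,r,guess):
    from station import robot,cams
    s=robot.read_state();f=cams.grab_frame("wrist");cv2.imwrite(f"pics/{name}.png",f["img"][:,:,::-1])
    pickle.dump((s,f),open(name+".pkl","wb"))
    near=proj(f,[*guess,z],s);P=blob(masks(f["img"])[col],near);W=plane(f,P,z,s)
    print(name,s["t"],s["tool_pos"].round(4),"blob",len(P),P.mean(0).round(),near.round())
    print([np.round(a,4) for a in circ(W,r)],[np.round(a,4) for a in circ(W)])
    return s
E
python3 - <<'E'
from h import *
s=look("w1","black",.026,.020,(.4545,-.0615));print(delta(s,[.4545,-.0615,.031],180))
E
```

```text
w1 2.15 [ 0.4541 -0.0633  0.2   ] blob 49 [262. 167.] [261. 177.]
[array([ 0.4609, -0.0679]), np.float64(0.02), np.float64(0.0015)] [array([ 0.4478, -0.0628]), np.float64(0.0078), np.float64(0.0005)]
(array([ -0.5,   1.8, 169. ]), array([ 0. , -0. , -0.2]))
```

View pics/w1.png

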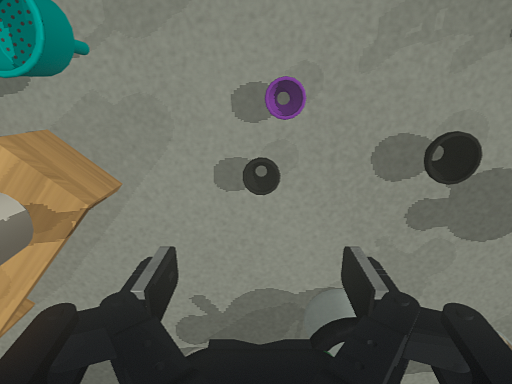

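Wrist view: small black adapter at (261,176), purple decoy at (285,98), large adapter at (453,158). The prediction of (261,177) agrees. I'll refine the threshold.

```bash
sed -i 's/black=v<45/black=v<(45 if blk is None else blk)/; s/def masks(img)/def masks(img,blk=None)/; s/masks(f\["img"\])\[col\],near/masks(f["img"],65)[col],near/' h.py
python3 - <<'E'
from h import *
s,f=pickle.load(open("w1.pkl","rb"))
print(f["img"][176,235:290].mean(1).round().astype(int))
for b in (60,70,80):
  m=masks(f["img"],b)["black"]
  for z,r,g in((.024,.020,(.4545,-.0615)),(.030,.027,(.4345,.131))):
    P=blob(m,proj(f,[*g,z],s));W=plane(f,P,z,s);print(b,len(P),circ(W,r),circ(W))
E
```

```text
[101 101 101 101 103 103 107  95  42  53  52  51  52  53  53  53  54  54
  52  43  46  44  43  48  62  75  80  69  64  41  43  44  45  46  45  46
  45  44  44  45  45  46  47  50  62 102 127 122 126 125 125 126 128 129
 129]
60 102 (array([ 0.45456257, -0.0623574 ]), 0.02, np.float64(0.0006182481310016107)) (array([ 0.454553  , -0.06237982]), np.float64(0.019329358146284538), np.float64(0.00037258493063865687))
60 154 (array([0.43476635, 0.1316532 ]), 0.027, np.float64(0.0007454057619767328)) (array([0.43480882, 0.13157438]), np.float64(0.02746655723352644), np.float64(0.000707875190014454))
70 104 (array([ 0.45458326, -0.06221802]), 0.02, np.float64(0.00047239652632027895)) (array([ 0.45457282, -0.06222495]), np.float64(0.019486150675687437), np.float64(0.0002732990116845885))
70 154 (array([0.43472763, 0.13166281]), 0.027, np.float64(0.00085883913811639)) (array([0.43477192, 0.13155518]), np.float64(0.027665678421127084), np.float64(0.0006969951552104822))
80 104 (array([ 0.45454355, -0.06216198]), 0.02, np.float64(0.00034603820396349703)) (array([ 0.45454152, -0.06215674]), np.float64(0.019622090690809883), np.float64(0.0002851377295826959))
80 155 (array([0.4347513 , 0.13168583]), 0.027, np.float64(0.0009427924695847231)) (array([0.43477214, 0.13158824]), np.float64(0.0278034129801454), np.float64(0.0006643055003227559))
```

>>> {"name": "move_arm", "arguments": {"deltas": "-0.5 1 50 0 0 0 85;-0.5 1 100 0 0 0 85;-0.5 1 140 0 0 0 85;-0.5 1 160 0 0 0 85;-0.5 1 169 0 0 0 85;-0.5 1 169 0 0 0 85;-0.5 1 169 0 0 0 30;-0.5 1 169 0 0 0 30;-0.5 1 169 0 0 0 30;-0.5 1 169 0 0 0 30"}}

```text
t: 3.2
tool_pos: [0.4563, -0.0627, 0.0331]
eef_rot: [0.003, 1.0, -0.0, 0.001]
ft_force: [-2.5, 0.4, 7.1]
opening: 0.0371
grasp_force: 59.1
```

>>> {"name": "move_arm", "arguments": {"deltas": "0 0 -10 0 0 0 30;0 0 -30 0 0 0 30;0 0 -60 0 0 0 30;0 0 -110 0 0 0 30;0 0 -150 0 0 0 30;0 0 -150 0 0 0 30"}}

```text
t: 3.8
tool_pos: [0.4587, -0.0633, 0.1893]
eef_rot: [0.003, 1.0, -0.002, 0.006]
ft_force: [0.4, 0.1, 0.3]
opening: 0.0374
grasp_force: 60.1
```

```bash
python3 - <<'E'
from h import *;from station import robot,cams
s=robot.read_state();f=cams.grab_frame("wrist");g=cams.grab_frame("scene")
p=proj(g,s["tool_pos"]+[0,0,-.01]).astype(int);print(s["opening"],s["grasp_force"],s["tool_pos"],p)
a=cv2.resize(g["img"][p[1]-48:p[1]+48,p[0]-64:p[0]+64],(512,384),interpolation=2)
pickle.dump((s,f),open("w2.pkl","wb"))
cv2.imwrite("pics/w2.png",cv2.resize(np.hstack([f["img"],a])[:,:,::-1],(800,300)))
E
```

```text
0.03735446131516733 60.05219757207669 [ 0.45867524 -0.06334807  0.18928541] [232 144]
```

View pics/w2.png

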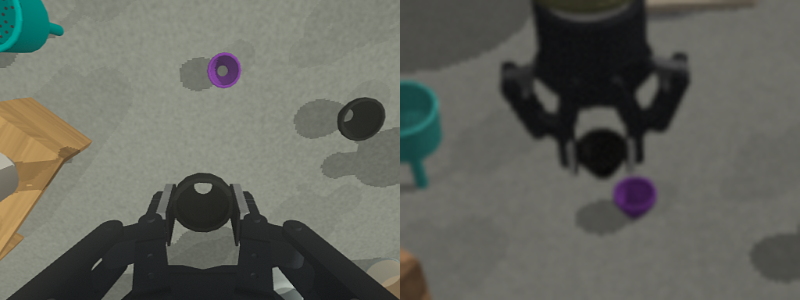

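```bash
python3 - <<'E'
from h import *;from station import robot,cams
s=robot.read_state();print(s["tool_pos"],s["eef_rot"],s["ft_force"],s["ft_torque"],s["qd"].round(3))
s,f=pickle.load(open("w2.pkl","rb"))
for dx in(-.004,0,.004):
  # predicted rim image top/bottom/left/right for adapter at x offset
  Z=s["tool_pos"][2]-.005
  print(dx,[proj(f,s["tool_pos"]*[1,1,0]+[dx+a,b,Z],s).round(0) for a,b in((.02,0),(-.02,0),(.0165,0),(-.0165,0),(0,.02),(0,-.02))])
print(f["img"][210:300,260].mean(1).round().astype(int))
E
```

```text
[ 0.45578076 -0.06265729  0.18331907] [ 3.21162670e-03  9.99992856e-01 -4.99378600e-04  1.92971864e-03] [-0.03558189  0.00120858 -0.78331745] [ 0.03452618 -0.01456777  0.03463349] [-0.     0.037  0.051 -0.002 -0.012 -0.001]
-0.004 [array([261., 295.]), array([260., 223.]), array([261., 289.]), array([260., 230.]), array([302., 261.]), array([219., 261.])]
0 [array([261., 301.]), array([260., 231.]), array([261., 296.]), array([260., 238.]), array([301., 268.]), array([220., 268.])]
0.004 [array([261., 308.]), array([260., 239.]), array([261., 302.]), array([260., 245.]), array([301., 275.]), array([220., 275.])]
[138 140 141 140 141 144 146 145 143 145 154  76  43  47  48  47  48  48
  53  55  54  54  51  38 118 142 141 140 141 140 139 137 131 130 132 135
 137 146  65  37  41  40  41  42  41  41  40  38  39  40  40  39  39  37
  39  38  39  37  37  36  36  36  37  36  37  37  37  39  36  35  37  36
  37  37  36  33  33  34  33  33  34  32  37  40  39  37  27  94 108 106]
```

```bash
cat >> h.py <<'E'
def held(name,r,rb=None):
    """held rim: tool-frame x offset and rim-top z from its top/bottom edge rows at the middle column; prints the column profile"""
    from station import robot,cams
    s=robot.read_state();f=cams.grab_frame("wrist");pickle.dump((s,f),open(name+".pkl","wb"))
    cv2.imwrite(f"pics/{name}.png",f["img"][:,:,::-1])
    print(s["t"],s["tool_pos"].round(4),s["eef_rot"].round(4),s["opening"],s["ft_force"].round(1))
    return s,f
def solve(f,rows,r):
    m=f["mount"];K=f["mtx"]
    def row(x,z):
        p=K@(m[:3,:3].T@(np.array([x,0,z])-m[:3,3]));return p[1]/p[2]
    return least_squares(lambda q:[row(q[0]+r,q[1])-rows[0],row(q[0]-r,q[1])-rows[1]],[0,0]).x
E
python3 - <<'E'
from h import *
s,f=held("w3",.02);v=f["img"][:,260].mean(1)
print(v[205:310].round().astype(int))
E
```

```text
3.9 [ 0.4558 -0.0627  0.1833] [ 3.2e-03  1.0e+00 -5.0e-04  1.9e-03] 0.03710229556600454 [-0.   0.  -0.8]
[140 139 139 138 138 140 141 141 140 140 139 138 139 141 143 154  79  42
  48  48  48  48  47  52  56  53  53  50  38 121 139 136 136 137 135 136
 138 140 140 139 139 141 148  64  37  40  40  38  40  42  41  42  40  39
  41  37  40  36  37  39  38  37  38  36  37  36  37  39  37  37  36  38
  37  35  36  37  38  38  36  37  34  35  34  37  34  35  32  38  40  40
  38  29  93 110 107 105 108 108 108 106 105 105 105 107 106]
```

```bash
python3 - <<'E'
from h import *
s,f=pickle.load(open("w3.pkl","rb"));m=f["mount"];K=f["mtx"]
def row(x,z):
    p=K@(m[:3,:3].T@(np.array([x,0,z])-m[:3,3]));return p[1]/p[2]
print(solve(f,[221,296.5],.02))
g=least_squares(lambda q:[row(q[0]+.02,q[1]+.008)-221,row(q[0]-.02,q[1])-296.5],[0,0]).x;print(g)
for x,z in((g),(.002,.0),(.002,.004)): print(x,z,"rim near/top,near/low,far",row(x+.02,z),row(x+.02,z+.008),row(x-.02,z),"bore bottom",row(x+.006,z+.028),row(x-.006,z+.028),"near inner rim",row(x+.0165,z))
E
python3 -c "
import cv2;a=cv2.imread('pics/w3.png')[190:330,170:350];cv2.imwrite('pics/w3c.png',cv2.resize(a,None,fx=4,fy=4,interpolation=2)*1)"
```

```text
[ 0.00771072 -0.00071894]
[-0.00063095  0.00979568]
-0.0006309544283925061 0.009795677258070705 rim near/top,near/low,far 227.80456718876016 221.00000000000003 296.5 bore bottom 228.71107481037842 246.68826012002393 near inner rim 234.3069412352777
0.002 0.0 rim near/top,near/low,far 231.9628258931688 224.427105611482 305.17218226831585 bore bottom 232.12502594906687 251.12947960387555 near inner rim 238.93297930979494
0.002 0.004 rim near/top,near/low,far 228.08793744765404 220.96306976562997 299.7323551177656 bore bottom 228.97595602758673 247.62299490589794 near inner rim 234.89353658214316
```

View pics/w3c.png

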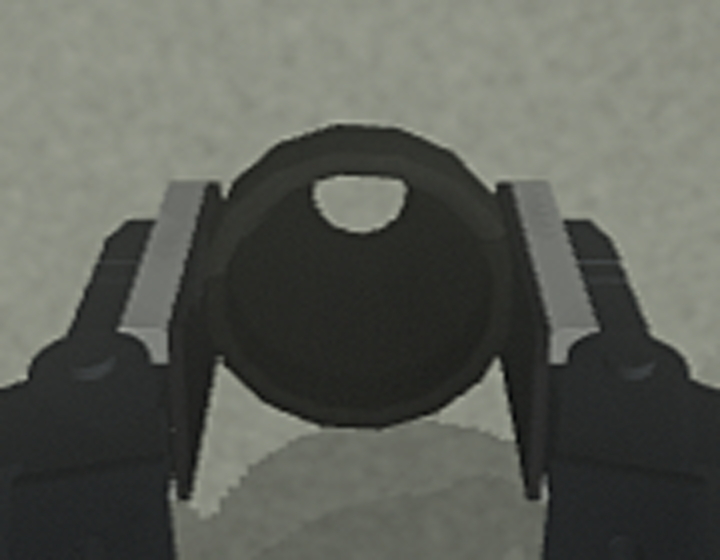

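Crop: adapter_small held level at its rim, bore hole centred at column 260 and the rim about 1 mm toward tool +x. I'll go and look at the small flask's lip.

>>> {"name": "move_arm", "arguments": {"deltas": "0 20 -47 0 0 0 30;-30 70 -47 0 0 0 30;-50 120 -47 0 0 0 30;-70 170 -47 0 0 0 30;-85 220 -47 0 0 0 30;-101 265 -47 0 0 0 30;-101 300 -47 0 0 0 30;-101 327 -47 0 0 0 30;-101 327 -47 0 0 0 30;-101 327 -47 0 0 0 30"}}

```text
t: 4.95
tool_pos: [0.5566, 0.264, 0.2259]
eef_rot: [0.002, 1.0, -0.001, -0.002]
ft_force: [-0.1, -0.7, 0.1]
opening: 0.0371
grasp_force: 60.2
```

```bash
python3 - <<'E'
from h import *
s,f=held("w4",.02);print(proj(f,[.487,.264,.105],s))
E
```

```text
4.95 [0.5566 0.264  0.2259] [ 2.4e-03  1.0e+00 -9.0e-04 -1.9e-03] 0.03714152250980177 [-0.1 -0.7  0.1]
[259.70829876 110.20164747]
```

View pics/w4.png

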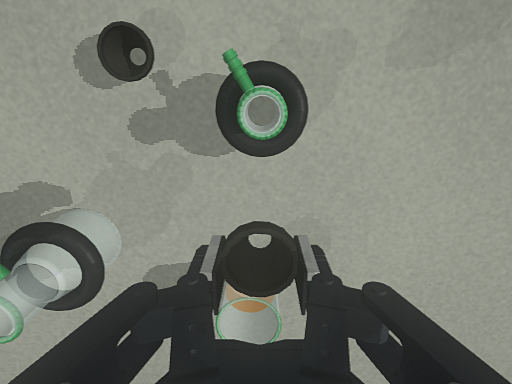

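Wrist view: small flask lip, a green ring, at (262,111) with its arm up-left; the large flask is at lower left and the beaker is below the hand.

```bash
cat >> h.py <<'E'
def lip(f,s,guess,z,r):
    """hole of the green lip ring, and outer ring without the arm, on the lip plane"""
    m=masks(f["img"])["green"].astype(np.uint8);n=proj(f,[*guess,z],s)
    cs,h=cv2.findContours(m,cv2.RETR_CCOMP,cv2.CHAIN_APPROX_NONE)
    for c,k in zip(cs,h[0]):
        if k[3]>=0 and cv2.contourArea(c)>150 and np.hypot(*(c[:,0].mean(0)-n))<40: 
            W=plane(f,c[:,0],z,s);q=circ(W);print("hole",len(c),c[:,0].mean(0),q)
    ys,xs=np.nonzero(m);W=plane(f,np.c_[xs,ys],z,s);W=W[np.hypot(*(W-guess).T)<.06]
    c=np.array(q[0]) 
    H=cv2.convexHull(W[np.hypot(*(W-c).T)<r+.003].astype(np.float32))[:,0]
    print("outer",circ(H,r),circ(H))
E
python3 - <<'E'
from h import *
s,f=pickle.load(open("w4.pkl","rb"))
lip(f,s,(.487,.264),.105,.0185)
E
```

```text
hole 142 [264.8943662  113.36619718] (array([0.48981451, 0.26659508]), np.float64(0.016469204841610494), np.float64(0.0005088090607092699))
outer (array([0.48927788, 0.26488142]), 0.0185, np.float64(0.001816833976285355)) (array([0.48975514, 0.2656578 ]), np.float64(0.020461402471787384), np.float64(0.00011998412081001483))
```

```bash
python3 - <<'E'
from h import *
s,f=pickle.load(open("w4.pkl","rb"))
m=masks(f["img"])["green"]
for y in range(82,144,2): print(y,"".join("#" if v else "." for v in m[y,225:300]))
E
```

```text
82 .............##############................................................
84 ..............###############..............................................
86 ...............##############..............................................
88 ................#############################..............................
90 .................#################################.........................
92 ..................######################..#..#######.......................
94 ....................#########.####.......####...#######....................
96 ..................##########...................##...#####..................
98 .................########.........................#..#####.................
100 ...............####.###................................#####...............
102 ..............#######...................................#####..............
104 .............#######..................................#...####.............
106 ............#######.......................................####.............
108 ............#######.......................................#####..
[... 670 characters left out ...]
#######.................................#####...............
128 ................########...........................########................
130 .................######.##..........................#####..................
132 ...................###########................##########...................
134 .....................###################.####.#######......................
136 ........................###########################........................
138 .............................#################.............................
140 ...........................................................................
142 ...........................................................................
```

```bash
sed -i 's/^    c=np.array(q\[0\]) $/    c=np.array(q[0]);c=c+0/' h.py; cat >> h.py <<'E'
def lip2(f,s,c,z,r,arm=None):
    """outermost green pixel in each direction about c, arm sector rejected by distance, circle fit"""
    m=masks(f["img"])["green"];ys,xs=np.nonzero(m);W=plane(f,np.c_[xs,ys],z,s)
    for _ in range(5):
        d=W-c;rr=np.hypot(*d.T);b=(np.degrees(np.arctan2(d[:,1],d[:,0]))//6).astype(int)
        O=np.array([W[(b==k)&(rr<.045)][rr[(b==k)&(rr<.045)].argmax()] for k in np.unique(b[rr<.045])])
        ro=np.hypot(*(O-c).T);O=O[ro<np.median(ro)+.002]
        q=circ(O);c=q[0]
    print(len(O),q);return c
E
python3 - <<'E'
from h import *
s,f=pickle.load(open("w4.pkl","rb"));lip2(f,s,np.array([.489,.2645]),.105,.0185)
d=pickle.load(open("f0.pkl","rb"));lip2(d["top"],None,np.array([.4875,.2636]),.105,0);lip2(d["top"],None,np.array([.651,.037]),.15,0)
E
```

```text
55 (array([0.48988489, 0.26562242]), np.float64(0.020337828431802495), np.float64(0.0001521303361169575))
53 (array([0.48955627, 0.26611091]), np.float64(0.019855721945881193), np.float64(0.0005767858146457326))
56 (array([0.65330487, 0.03829299]), np.float64(0.024324365563034255), np.float64(0.0005645915735151361))
```

>>> {"name": "move_arm", "arguments": {"deltas": "35 1.5 0 0 0 0 30;65.5 1.5 20 0 0 0 30;65.5 1.5 46 0 0 0 30;65.5 1.5 46 0 0 0 30;65.5 1.5 46 0 0 0 30;65.5 1.5 46 0 0 0 30"}}

```text
t: 5.6
tool_pos: [0.4937, 0.2655, 0.1839]
eef_rot: [0.004, 1.0, 0.0, 0.001]
ft_force: [-0.7, 0.9, 1.0]
opening: 0.0374
grasp_force: 60.2
```

```bash
python3 - <<'E'
from h import *
s,f=held("w5",.02);print(delta(s,[.491,.2656,.131],180))
E
```

```text
5.6 [0.4937 0.2655 0.1839] [3.8e-03 1.0e+00 3.0e-04 1.0e-03] 0.03737565014206135 [-0.7  0.9  1. ]
(array([ 2.8,  0.1, 52.9]), array([ 0. ,  0.1, -0.4]))
```

>>> {"name": "move_arm", "arguments": {"deltas": "1 0 15 0 0 0 30;1 0 30 0 0 0 30;1 0 30 0 0 0 30;1 0 30 0 0 0 30;1 0 30 0 0 0 30;1 0 30 0 0 0 30"}}

```text
t: 6.25
tool_pos: [0.4917, 0.2661, 0.1529]
eef_rot: [0.003, 1.0, 0.0, 0.0]
ft_force: [-0.3, 0.5, -1.0]
opening: 0.0371
grasp_force: 60.2
```

```bash
python3 - <<'E'
from h import *
s,f=held("w6",.02);print(delta(s,[.491,.2656,.131],180))
E
```

```text
6.25 [0.4917 0.2661 0.1529] [3.1e-03 1.0e+00 2.0e-04 5.0e-04] 0.03712807650086779 [-0.3  0.5 -1. ]
(array([ 0.7, -0.5, 21.9]), array([ 0. ,  0.1, -0.4]))
```

>>> {"name": "move_arm", "arguments": {"deltas": "0.5 -0.5 8 0 0 0 30;0.5 -0.5 14 0 0 0 30;0.5 -0.5 18 0 0 0 30;0.5 -0.5 20 0 0 0 30;0.5 -0.5 20 0 0 0 30;0.5 -0.5 20 0 0 0 30;0.5 -0.5 20 0 0 0 30;0.5 -0.5 20 0 0 0 30"}}

```text
t: 7.1
tool_pos: [0.4909, 0.2654, 0.1324]
eef_rot: [0.003, 1.0, -0.0, 0.0]
ft_force: [0.8, -0.3, 0.1]
opening: 0.0374
grasp_force: 60.2
```

>>> {"name": "move_arm", "arguments": {"deltas": "0 0 1 0 0 0 30;0 0 2 0 0 0 30;0 0 3 0 0 0 30;0 0 3 0 0 0 30;0 0 3 0 0 0 30"}}

```text
t: 7.6
tool_pos: [0.4914, 0.2657, 0.1299]
eef_rot: [0.003, 1.0, 0.0, 0.001]
ft_force: [1.2, 2.5, 3.4]
opening: 0.0372
grasp_force: 60.6
```

Contact at the expected height. Release and rise, then look.

>>> {"name": "move_arm", "arguments": {"deltas": "0 0 1 0 0 0 30;0 0 1 0 0 0 70;0 0 1 0 0 0 70;0 0 1 0 0 0 70;0 0 1 0 0 0 70;0 0 -10 0 0 0 70;0 0 -40 0 0 0 80;0 0 -80 0 0 0 85;0 0 -100 0 0 0 85;0 0 -100 0 0 0 85"}}

```text
t: 8.6
tool_pos: [0.493, 0.2663, 0.2348]
eef_rot: [0.003, 1.0, 0.002, 0.004]
ft_force: [0.2, -0.7, 0.2]
opening: 0.0851
grasp_force: 0.0
```

```bash
python3 - <<'E'
from h import *
s=look("w7","black",.120,.020,(.4898,.2656))
f=pickle.load(open("w7.pkl","rb"))[1]
# top view check: dark rim on the plane
from station import cams
g=cams.grab_frame("top");P=blob(masks(g["img"],45)["black"],proj(g,[.4898,.2656,.12]));print(len(P))
s2=s;print(delta(s,[.4347,.1316,.24],180))
E
```

```text
w7 8.6 [0.493  0.2663 0.2348] blob 396 [258. 166.] [259. 190.]
[array([0.471 , 0.2654]), np.float64(0.02), np.float64(0.0141)] [array([0.4745, 0.2656]), np.float64(0.0323), np.float64(0.0048)]
287
(array([  57.4, -135.1,   -6. ]), array([ 0.2,  0.4, -0.4]))
```

View pics/w7.png

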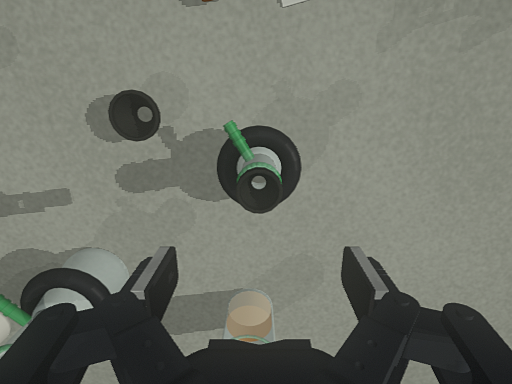

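Wrist view: adapter_small sits on the neck at (259,190), exactly as predicted, with its hole concentric, so it is seated. Now the large adapter.

>>> {"name": "move_arm", "arguments": {"deltas": "20 -45 0 0 0 0 85;40 -90 0 0 0 0 85;57.5 -135 0 0 0 0 85;57.5 -135 40 0 0 0 85;57.5 -135 80 0 0 0 85;57.5 -135 80 0 0 0 85;57.5 -135 80 0 0 0 85;57.5 -135 80 0 0 0 85"}}

```text
t: 9.5
tool_pos: [0.4334, 0.1312, 0.151]
eef_rot: [0.003, 1.0, 0.0, 0.001]
ft_force: [-0.2, 0.1, 0.6]
opening: 0.0849
grasp_force: 0.0
```

```bash
python3 - <<'E'
from h import *
s=look("w8","black",.030,.027,(.4347,.1316));print(delta(s,[.4347,.1316,.037],180))
E
```

```text
w8 9.5 [0.4334 0.1312 0.151 ] blob 171 [261. 192.] [260. 194.]
[array([0.4346, 0.1315]), np.float64(0.027), np.float64(0.0004)] [array([0.4346, 0.1315]), np.float64(0.0267), np.float64(0.0004)]
(array([ -1.1,   0.4, 114. ]), array([ 0. ,  0.1, -0.3]))
```

>>> {"name": "move_arm", "arguments": {"deltas": "0 0.5 40 0 0 0 85;0 0.5 80 0 0 0 85;0 0.5 105 0 0 0 85;0 0.5 115 0 0 0 85;0 0.5 115 0 0 0 85;0 0.5 115 0 0 0 85;0 0.5 115 0 0 0 40;0 0.5 115 0 0 0 40;0 0.5 115 0 0 0 40;0 0.5 115 0 0 0 40"}}

```text
t: 10.55
tool_pos: [0.434, 0.1315, 0.0364]
eef_rot: [0.003, 1.0, 0.0, 0.001]
ft_force: [-4.3, -1.5, 11.4]
opening: 0.0516
grasp_force: 60.3
```

>>> {"name": "move_arm", "arguments": {"deltas": "0 0 -10 0 0 0 40;0 0 -40 0 0 0 40;0 0 -80 0 0 0 40;0 0 -130 0 0 0 40;0 0 -180 0 0 0 40;0 0 -220 0 0 0 40;0 0 -220 0 0 0 40;0 0 -220 0 0 0 40;0 0 -220 0 0 0 40;0 0 -220 0 0 0 40"}}

```text
t: 11.55
tool_pos: [0.4315, 0.1311, 0.2525]
eef_rot: [0.003, 1.0, -0.0, -0.002]
ft_force: [-0.8, -0.2, -0.2]
opening: 0.0516
grasp_force: 62.6
```

```bash
python3 - <<'E'
from h import *
s,f=held("w9",.027);m=f["mount"];K=f["mtx"]
def row(x,z):
    p=K@(m[:3,:3].T@(np.array([x,0,z])-m[:3,3]));return p[1]/p[2]
v=f["img"][:,260].mean(1);print({i+1:(int(v[i]),int(v[i+1])) for i in range(190,330) if abs(v[i+1]-v[i])>6})
for x in(-.002,0,.002):
  for z in(.002,.005): print(x,z,"near/low %.0f near/in %.0f bore far %.0f far %.0f"%(row(x+.027,z+.008),row(x+.023,z),row(x-.008,z+.034),row(x-.027,z)))
print(delta(s,[.6533+.07,.0383,.28],180))
E
```

```text
11.55 [0.4315 0.1311 0.2525] [ 3.2e-03  1.0e+00 -3.0e-04 -1.6e-03] 0.05158329989264982 [-0.8 -0.2 -0.2]
{202: (150, 111), 214: (124, 74), 215: (74, 45), 228: (49, 124), 229: (124, 143), 247: (146, 136), 251: (141, 119), 252: (119, 39), 310: (41, 50), 316: (43, 163), 317: (163, 150), 323: (149, 140), 324: (140, 112)}
-0.002 0.002 near/low 217 near/in 232 bore far 253 far 320
-0.002 0.005 near/low 214 near/in 229 bore far 251 far 316
0 0.002 near/low 213 near/in 228 bore far 250 far 317
0 0.005 near/low 211 near/in 225 bore far 248 far 313
0.002 0.002 near/low 209 near/in 224 bore far 247 far 314
0.002 0.005 near/low 207 near/in 221 bore far 245 far 310
(array([-292.3,  -90.9,  -28.4]), array([-0. , -0.2, -0.4]))
```

>>> {"name": "move_arm", "arguments": {"deltas": "-40 -15 -28 0 0 0 40;-85 -30 -28 0 0 0 40;-130 -45 -28 0 0 0 40;-175 -60 -28 0 0 0 40;-220 -75 -28 0 0 0 40;-260 -85 -28 0 0 0 40;-292 -91 -28 0 0 0 40;-292 -91 -28 0 0 0 40;-292 -91 -28 0 0 0 40;-292 -91 -28 0 0 0 40"}}

```text
t: 12.6
tool_pos: [0.7232, 0.0388, 0.2818]
eef_rot: [0.003, 1.0, 0.0, -0.001]
ft_force: [-1.3, -0.2, 0.6]
opening: 0.0517
grasp_force: 62.7
```

```bash
python3 - <<'E'
from h import *
s,f=held("w10",.027);c=lip2(f,s,np.array([.6533,.0383]),.15,0);print(delta(s,[c[0]-.001,c[1],.24],180))
E
```

```text
12.6 [0.7232 0.0388 0.2818] [ 3.e-03  1.e+00  1.e-04 -6.e-04] 0.05166694423469666 [-1.3 -0.2  0.6]
55 (array([0.6530579 , 0.03786686]), np.float64(0.024819246635699985), np.float64(0.00023868919004915723))
(array([71.1, -1.3, 41.9]), array([ 0. , -0.1, -0.3]))
```

>>> {"name": "move_arm", "arguments": {"deltas": "35 -1.3 0 0 0 0 40;71 -1.3 20 0 0 0 40;71 -1.3 50 0 0 0 40;71 -1.3 80 0 0 0 40;71 -1.3 90 0 0 0 40;71 -1.3 90 0 0 0 40;71 -1.3 90 0 0 0 40;71 -1.3 90 0 0 0 40"}}

```text
t: 13.45
tool_pos: [0.6542, 0.0376, 0.1949]
eef_rot: [0.003, 1.0, -0.0, 0.002]
ft_force: [-0.8, 1.0, -0.0]
opening: 0.0516
grasp_force: 62.7
```

```bash
python3 - <<'E'
from h import *
from station import robot
s=robot.read_state();print(delta(s,[.6521,.0379,.177],180),s["ft_force"])
E
```

```text
(array([ 2.2,  0.3, 17.9]), array([-0. ,  0.2, -0.4])) [-0.82837843  0.97960002 -0.00530228]
```

>>> {"name": "move_arm", "arguments": {"deltas": "0.5 0.2 4 0 0 0 40;0.5 0.2 8 0 0 0 40;0.5 0.2 11 0 0 0 40;0.5 0.2 14 0 0 0 40;0.5 0.2 15 0 0 0 40;0.5 0.2 16 0 0 0 40;0.5 0.2 16 0 0 0 40;0.5 0.2 16 0 0 0 40"}}

```text
t: 14.25
tool_pos: [0.6525, 0.0378, 0.1765]
eef_rot: [0.003, 1.0, 0.0, 0.0]
ft_force: [0.3, 0.4, 1.2]
opening: 0.0515
grasp_force: 62.8
```

>>> {"name": "move_arm", "arguments": {"deltas": "0 0 1 0 0 0 40;0 0 2 0 0 0 40;0 0 2 0 0 0 40;0 0 2 0 0 0 40"}}

```text
t: 14.65
tool_pos: [0.6528, 0.0379, 0.1758]
eef_rot: [0.003, 1.0, 0.0, 0.001]
ft_force: [-2.3, 2.3, 7.8]
opening: 0.0515
grasp_force: 63.4
```

Contact. Release and check.

>>> {"name": "move_arm", "arguments": {"deltas": "0 0 0 0 0 0 40;0 0 0 0 0 0 75;0 0 0 0 0 0 82;0 0 0 0 0 0 85;0 0 0 0 0 0 85;0 0 -10 0 0 0 85;0 0 -40 0 0 0 85;0 0 -80 0 0 0 85;0 0 -110 0 0 0 85;0 0 -110 0 0 0 85"}}

```text
t: 15.65
tool_pos: [0.6549, 0.0377, 0.2921]
eef_rot: [0.003, 1.0, -0.0, 0.005]
ft_force: [0.6, -0.2, 1.2]
opening: 0.0849
grasp_force: 0.0
```

```bash
python3 - <<'E'
from h import *
from station import cams
s=look("w11","black",.170,.027,(.6531,.0379));f=pickle.load(open("w11.pkl","rb"))[1]
g=cams.grab_frame("top");d=pickle.load(open("f0.pkl","rb"))["top"]
p=proj(f,[.6531,.0379,.17],s).astype(int);a=cv2.resize(f["img"][max(p[1]-60,0):p[1]+60,p[0]-80:p[0]+80],(400,300))
q=proj(g,[.57,.15,.15]).astype(int);b=cv2.resize(g["img"][q[1]-75:q[1]+75,q[0]-100:q[0]+100],(400,300))
cv2.imwrite("pics/w11c.png",np.hstack([a,b])[:,:,::-1])
# target: rack view, tool x along 140 deg
print(delta(s,[.478,-.290,.24],140))
E
```

```text
w11 15.65 [0.6549 0.0377 0.2921] blob 421 [259. 160.] [260. 189.]
[array([0.6343, 0.0363]), np.float64(0.027), np.float64(0.011)] [array([0.641, 0.037]), np.float64(0.0357), np.float64(0.005)]
(array([ 175.4, -328.8,   50.3]), array([ 0.2,  0.6, 39.6]))
```

View pics/w11c.png

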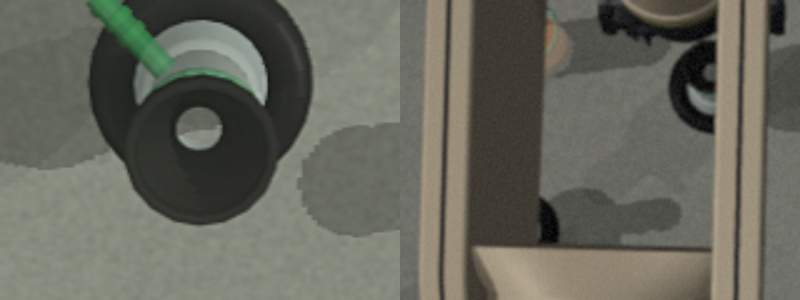

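Left crop: the large adapter sits concentric in the large flask's neck, upright. (The right crop is hidden by the arm.) Next, the large funnel.

>>> {"name": "move_arm", "arguments": {"deltas": "20 -40 0 0 0 8 85;40 -80 0 0 0 16 85;60 -120 0 0 0 24 85;80 -160 0 0 0 32 85;105 -200 0 0 0 39 85;130 -245 0 0 0 39 85;155 -290 20 0 0 39.6 85;175 -329 45 0 0 39.6 85;175 -329 45 0 0 39.6 85;175 -329 45 0 0 39.6 85"}}

```text
t: 16.75
tool_pos: [0.4734, -0.2904, 0.2367]
eef_rot: [0.343, 0.939, 0.001, -0.002]
ft_force: [-0.5, 0.5, 0.0]
opening: 0.0848
grasp_force: 0.0
```

```bash
python3 - <<'E'
from h import *
s=look("w12","white",.128,.032,(.478,-.290));print(delta(s,[.478,-.290,.114],140),s["joint_pos"])
f=pickle.load(open("w12.pkl","rb"))[1];print(proj(f,[.478,-.290,.128],s),proj(f,[.573,-.370,.112],s))
E
```

```text
w12 16.75 [ 0.4734 -0.2904  0.2367] blob 216 [262. 199.] [263. 201.]
[array([ 0.4773, -0.2905]), np.float64(0.032), np.float64(0.0006)] [array([ 0.477 , -0.2902]), np.float64(0.0327), np.float64(0.0007)]
(array([ -3.8,   3.3, 122.7]), array([-0. , -0.3, -0.1])) [-6.42622609e-01  2.43028156e-02  1.63562757e+00  1.35253973e-04
  1.48650067e+00 -1.51301489e+00]
[262.96896838 201.30823304] [262.42068728 310.07225975]
```

View pics/w12.png

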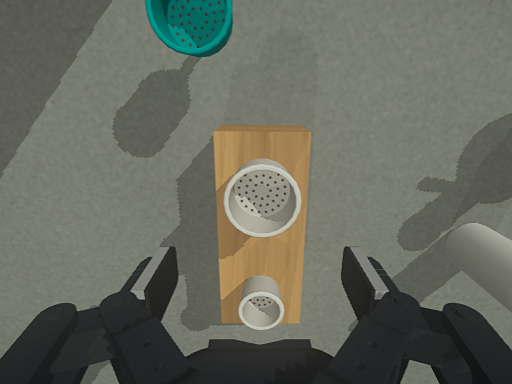

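Wrist view: large white funnel rim at (262,201), small funnel at (262,310), turquoise decoy at (190,10). The large funnel matches the prediction (263,201), so I'll grasp its cup.

>>> {"name": "move_arm", "arguments": {"deltas": "-3 2.7 40 0 0 0 85;-3 2.7 75 0 0 0 85;-3 2.7 100 0 0 0 85;-3 2.7 115 0 0 0 85;-3 2.7 121 0 0 0 85;-3 2.7 122 0 0 0 85;-3 2.7 122 0 0 0 85;-3 2.7 122 0 0 0 85"}}

```text
t: 17.6
tool_pos: [0.4804, -0.2905, 0.1191]
eef_rot: [0.342, 0.94, -0.0, 0.001]
ft_force: [0.3, 0.2, 0.0]
opening: 0.0851
grasp_force: 0.0
```

```bash
python3 - <<'E'
from h import *
s,f=held("w13",.032);print(delta(s,[.4775,-.2903,.114],140),s["ft_force"])
E
```

```text
17.6 [ 0.4804 -0.2905  0.1191] [ 3.417e-01  9.398e-01 -4.000e-04  1.300e-03] 0.08506686978756857 [0.3 0.2 0. ]
(array([ 2.4, -1.7,  5. ]), array([0. , 0.2, 0. ])) [0.26188271 0.15329046 0.02261836]
```

>>> {"name": "move_arm", "arguments": {"deltas": "1.5 -1 3 0 0 0 85;1.5 -1 3 0 0 0 85;1.5 -1 3 0 0 0 55;1.5 -1 3 0 0 0 55;1.5 -1 3 0 0 0 55;1.5 -1 3 0 0 0 55;1.5 -1 3 0 0 0 55;1.5 -1 3 0 0 0 55"}}

```text
t: 18.45
tool_pos: [0.4777, -0.29, 0.1146]
eef_rot: [0.342, 0.94, -0.0, 0.0]
ft_force: [-1.7, -0.4, 5.4]
opening: 0.0616
grasp_force: 64.6
```

>>> {"name": "move_arm", "arguments": {"deltas": "0 0 -10 0 0 0 55;0 0 -30 0 0 0 55;0 0 -60 0 0 0 55;0 0 -95 0 0 0 55;0 0 -130 0 0 0 55;0 0 -160 0 0 0 55;0 0 -185 0 0 0 55;0 0 -185 0 0 0 55;0 0 -185 0 0 0 55;0 0 -185 0 0 0 55"}}

```text
t: 19.45
tool_pos: [0.4769, -0.2892, 0.2973]
eef_rot: [0.342, 0.94, 0.0, -0.001]
ft_force: [-0.4, 0.7, -1.8]
opening: 0.0621
grasp_force: 65.5
```

```bash
python3 - <<'E'
from h import *
from station import cams
s,f=held("w14",.032);g=cams.grab_frame("scene")
p=proj(g,s["tool_pos"]).astype(int);a=cv2.resize(g["img"][p[1]-60:p[1]+90,max(p[0]-100,0):max(p[0]-100,0)+200],(512,384),interpolation=2)
cv2.imwrite("pics/w14c.png",cv2.resize(np.hstack([f["img"],a])[:,:,::-1],(800,300)))
print(p,[proj(g,s["tool_pos"]-[0,0,h]).round(1) for h in(-.0134,.0266,.0526,.0926)])
print(delta(s,[.6531,.0379,.30],180))
E
```

```text
19.45 [ 0.4769 -0.2892  0.2973] [ 3.417e-01  9.398e-01  5.000e-04 -1.400e-03] 0.06208881767407097 [-0.4  0.7 -1.8]
[119 119] [array([117.5, 114.3]), array([123.4, 128.2]), array([127. , 136.6]), array([132.2, 148.7])]
(array([ 75.1, 363.9,  -2.5]), array([  0.1,  -0.2, -40. ]))
```

View pics/w14c.png

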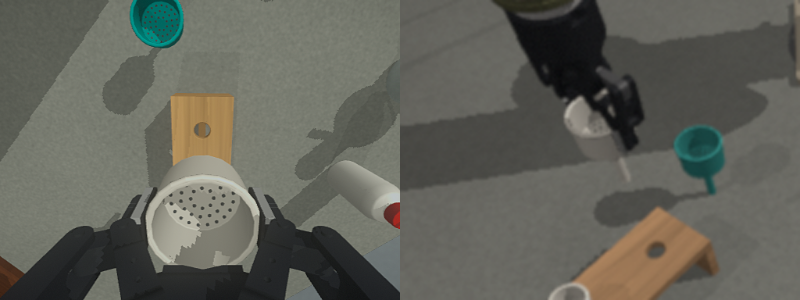

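Right crop: funnel held upright, stem tip near (133.5,148) in scene pixels against a predicted (132,149), so there is no slip. Carrying it to the large flask.

>>> {"name": "move_arm", "arguments": {"deltas": "4 20 -8 0 0 0 55;12 60 -8 0 0 0 55;20 100 -8 0 0 0 55;29 140 -8 0 0 0 55;37 180 -8 0 0 0 55;46 220 -8 0 0 0 55;54 260 -8 0 0 0 55;62 300 -8 0 0 0 55;70 340 -8 0 0 0 55;75 363 -8 0 0 0 55"}}

```text
t: 20.55
tool_pos: [0.6536, 0.0397, 0.3054]
eef_rot: [0.341, 0.94, -0.0, -0.001]
ft_force: [0.9, -0.7, -0.7]
opening: 0.0619
grasp_force: 65.6
```

>>> {"name": "move_arm", "arguments": {"deltas": "0 0 0 0 0 0 55;0 0 0 0 0 0 55;0 0 0 0 0 0 55;0 0 0 0 0 0 55"}}

```text
t: 20.95
tool_pos: [0.6529, 0.0354, 0.3071]
eef_rot: [0.342, 0.94, -0.0, -0.0]
ft_force: [-0.5, 0.0, -2.0]
opening: 0.0619
grasp_force: 65.7
```

```bash
python3 - <<'E'
from h import *
s,f=held("w15",.032);print(delta(s,[.6531,.0379,.2086],140))
from station import cams
g=cams.grab_frame("scene");p=proj(g,[.6531,.0379,.2]).astype(int);a=cv2.resize(g["img"][p[1]-60:p[1]+60,p[0]-80:p[0]+80],(512,384),interpolation=2)
cv2.imwrite("pics/w15c.png",cv2.resize(np.hstack([f["img"],a])[:,:,::-1],(800,300)));print(p)
E
```

```text
20.95 [0.6529 0.0354 0.3071] [ 3.424e-01  9.396e-01 -2.000e-04 -2.000e-04] 0.06189845583592169 [-0.5  0.  -2. ]
(array([ 1.4,  2.1, 98.5]), array([-0., -0., -0.]))
[284 206]
```

View pics/w15c.png

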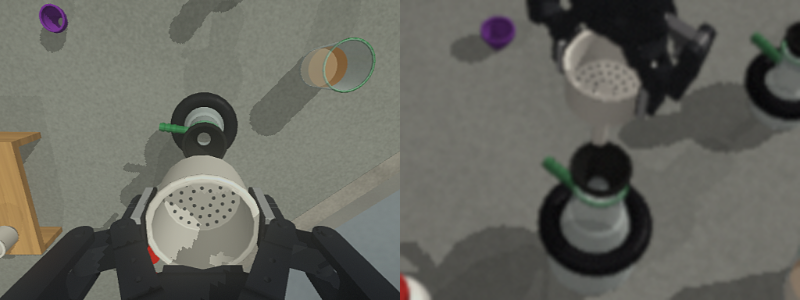

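Views: funnel upright above the adapter and aligned. Descending.

>>> {"name": "move_arm", "arguments": {"deltas": "0.5 1.5 10 0 0 0 55;1 2 25 0 0 0 55;1 2 40 0 0 0 55;1 2 52 0 0 0 55;1 2 58 0 0 0 55;1 2 58 0 0 0 55;1 2 58 0 0 0 55;1 2 58 0 0 0 55"}}

```text
t: 21.85
tool_pos: [0.6543, 0.0388, 0.2503]
eef_rot: [0.342, 0.94, 0.0, 0.001]
ft_force: [0.4, 0.0, -1.3]
opening: 0.0622
grasp_force: 65.7
```

```bash
python3 - <<'E'
from h import *
from station import robot
s=robot.read_state();print(delta(s,[.6531,.0379,.2086],140),s["ft_force"])
E
```

```text
(array([ 0.4, -1.5, 41.7]), array([0.1, 0.1, 0. ])) [ 0.36938321  0.04082008 -1.27613126]
```

>>> {"name": "move_arm", "arguments": {"deltas": "0.3 -0.8 6 0 0 0 55;0.3 -0.8 12 0 0 0 55;0.3 -0.8 18 0 0 0 55;0.3 -0.8 24 0 0 0 55;0.3 -0.8 29 0 0 0 55;0.3 -0.8 33 0 0 0 55;0.3 -0.8 35 0 0 0 55;0.3 -0.8 35 0 0 0 55;0.3 -0.8 35 0 0 0 55"}}

```text
t: 22.75
tool_pos: [0.6531, 0.0384, 0.2145]
eef_rot: [0.342, 0.94, 0.0, 0.0]
ft_force: [0.7, 0.0, -1.7]
opening: 0.0621
grasp_force: 65.7
```

```bash
python3 - <<'E'
from h import *
from station import robot
s=robot.read_state();print(delta(s,[.6531,.0379,.2086],140),s["ft_force"])
E
```

```text
(array([-0.3, -0.4,  5.9]), array([0., 0., 0.])) [ 0.71869047  0.0100272  -1.72804686]
```

>>> {"name": "move_arm", "arguments": {"deltas": "0 -0.4 1 0 0 0 55;0 -0.4 2 0 0 0 55;0 -0.4 3 0 0 0 55;0 -0.4 4 0 0 0 55;0 -0.4 5 0 0 0 55;0 -0.4 5 0 0 0 55;0 -0.4 5 0 0 0 55"}}

```text
t: 23.45
tool_pos: [0.6527, 0.0381, 0.2093]
eef_rot: [0.342, 0.94, -0.0, -0.0]
ft_force: [0.2, 0.0, -1.6]
opening: 0.0617
grasp_force: 65.7
```

>>> {"name": "move_arm", "arguments": {"deltas": "0 0 1 0 0 0 55;0 0 2 0 0 0 55;0 0 2 0 0 0 55;0 0 2 0 0 0 55"}}

```text
t: 23.85
tool_pos: [0.653, 0.0381, 0.2077]
eef_rot: [0.342, 0.94, 0.0, 0.0]
ft_force: [-0.9, 0.3, 1.9]
opening: 0.0617
grasp_force: 65.9
```

>>> {"name": "move_arm", "arguments": {"deltas": "0 0 0.5 0 0 0 62;0 0 0.5 0 0 0 66;0 0 0.5 0 0 0 72;0 0 0.5 0 0 0 80;0 0 0.5 0 0 0 85;0 0 0.5 0 0 0 85;0 0 0.5 0 0 0 85;0 0 -10 0 0 0 85;0 0 -40 0 0 0 85;0 0 -80 0 0 0 85"}}

```text
t: 24.85
tool_pos: [0.6515, 0.0381, 0.2862]
eef_rot: [0.342, 0.94, -0.001, -0.002]
ft_force: [0.7, 0.1, 0.2]
opening: 0.0852
grasp_force: 0.0
```

```bash
python3 - <<'E'
from h import *
from station import cams
s,f=held("w16",.032)
P=blob(masks(f["img"])["white"],proj(f,[.653,.038,.222],s));W=plane(f,P,.222,s);print(circ(W,.032),circ(W))
g=cams.grab_frame("scene");p=proj(g,[.6531,.0379,.18]).astype(int);a=cv2.resize(g["img"][p[1]-60:p[1]+60,p[0]-80:p[0]+80],(512,384),interpolation=2)
cv2.imwrite("pics/w16c.png",cv2.resize(np.hstack([f["img"],a])[:,:,::-1],(800,300)))
P=blob(masks(g["img"])["white"],proj(g,[.6531,.0379,.21]));W=plane(g,P,.222);print(circ(W,.032),circ(W))
print(delta(s,[.5730,-.370,.24],140))
E
```

```text
24.85 [0.6515 0.0381 0.2862] [ 3.417e-01  9.398e-01 -7.000e-04 -2.200e-03] 0.0851623896122517 [0.7 0.1 0.2]
(array([0.64992645, 0.04213908]), 0.032, np.float64(0.004042065790085703)) (array([0.65160897, 0.04023498]), np.float64(0.03653185722564001), np.float64(0.0028426244686777236))
(array([0.65351632, 0.03809501]), 0.032, np.float64(0.0005621097805938863)) (array([0.65350432, 0.03811335]), np.float64(0.03229564492671617), np.float64(0.0005611263119343311))
(array([-202.1, -363. ,   46.6]), array([-0.2, -0.2,  0. ]))
```

View pics/w16c.png

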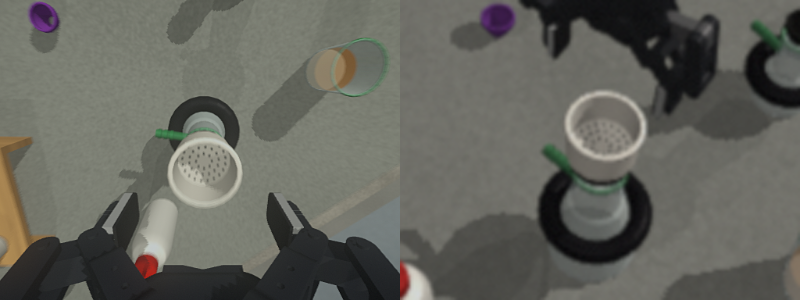

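The large funnel is seated; the scene fit gives (0.6535, 0.0381) at the expected rim height. Now the small funnel.

>>> {"name": "move_arm", "arguments": {"deltas": "-10 -20 -20 0 0 0 85;-33 -60 -20 0 0 0 85;-56 -100 -20 0 0 0 85;-78 -140 -20 0 0 0 85;-100 -180 -20 0 0 0 85;-123 -220 -20 0 0 0 85;-145 -260 -20 0 0 0 85;-167 -300 -20 0 0 0 85;-189 -340 0 0 0 0 85;-202 -363 40 0 0 0 85"}}

```text
t: 25.95
tool_pos: [0.575, -0.375, 0.2522]
eef_rot: [0.343, 0.939, -0.002, 0.004]
ft_force: [0.8, 0.5, 0.6]
opening: 0.085
grasp_force: 0.0
```

>>> {"name": "move_arm", "arguments": {"deltas": "0 0 0 0 0 0 85;0 0 0 0 0 0 85;0 0 0 0 0 0 85;0 0 0 0 0 0 85"}}

```text
t: 26.35
tool_pos: [0.5759, -0.3692, 0.2501]
eef_rot: [0.341, 0.94, -0.0, 0.002]
ft_force: [-0.3, -0.3, 0.0]
opening: 0.0849
grasp_force: 0.0
```

```bash
python3 - <<'E'
from h import *
s=look("w17","white",.112,.023,(.573,-.370));f=pickle.load(open("w17.pkl","rb"))[1]
m=masks(f["img"])["white"];P=blob(m,proj(f,[.573,-.37,.112],s));n=proj(f,[.573,-.37,.112],s)
# lower half of rim only (outer wall hides the upper)
Q=P[P[:,1]>n[1]];print(circ(plane(f,Q,.112,s),.023),circ(plane(f,Q,.112,s)))
print(delta(s,[.573,-.370,.102],140))
E
```

```text
w17 26.35 [ 0.5759 -0.3692  0.2501] blob 143 [254. 184.] [256. 184.]
[array([ 0.5722, -0.3717]), np.float64(0.023), np.float64(0.0005)] [array([ 0.572 , -0.3716]), np.float64(0.0237), np.float64(0.0005)]
(array([ 0.57281002, -0.37238906]), 0.023, np.float64(0.0002646202391661315)) (array([ 0.57258089, -0.37220058]), np.float64(0.02323464098161259), np.float64(0.0002408932451493668))
(array([  2.3,  -2.5, 148.1]), array([0. , 0.2, 0.1]))
```

>>> {"name": "move_arm", "arguments": {"deltas": "0.5 -4 40 0 0 0 85;0.5 -4 80 0 0 0 85;0.5 -4 110 0 0 0 85;0.5 -4 130 0 0 0 85;0.5 -4 140 0 0 0 85;0.5 -4 146 0 0 0 85;0.5 -4 146 0 0 0 85;0.5 -4 146 0 0 0 85;0.5 -4 146 0 0 0 85"}}

```text
t: 27.3
tool_pos: [0.5723, -0.3733, 0.1032]
eef_rot: [0.342, 0.94, -0.0, 0.001]
ft_force: [-0.1, 0.3, 0.5]
opening: 0.0849
grasp_force: 0.0
```

```bash
python3 - <<'E'
from h import *
from station import robot
s=robot.read_state();print(delta(s,[.5727,-.3718,.102],140),s["ft_force"])
E
```

```text
(array([0.7, 1.4, 1.2]), array([0. , 0.2, 0. ])) [-0.1107562   0.28349639  0.51456122]
```

>>> {"name": "move_arm", "arguments": {"deltas": "0.5 1 0 0 0 0 85;0.5 1 0 0 0 0 70;0.5 1 0 0 0 0 55;0.5 1 0 0 0 0 38;0.5 1 0 0 0 0 38;0.5 1 0 0 0 0 38;0.5 1 0 0 0 0 38;0.5 1 0 0 0 0 38"}}

```text
t: 28.1
tool_pos: [0.5718, -0.3717, 0.1014]
eef_rot: [0.342, 0.94, -0.0, 0.0]
ft_force: [-0.0, 0.6, 2.2]
opening: 0.0433
grasp_force: 60.6
```

>>> {"name": "move_arm", "arguments": {"deltas": "0 0 -10 0 0 0 38;0 0 -30 0 0 0 38;0 0 -60 0 0 0 38;0 0 -95 0 0 0 38;0 0 -130 0 0 0 38;0 0 -165 0 0 0 38;0 0 -195 0 0 0 38;0 0 -195 0 0 0 38;0 0 -195 0 0 0 38;0 0 -195 0 0 0 38"}}

```text
t: 29.1
tool_pos: [0.5712, -0.3712, 0.2948]
eef_rot: [0.342, 0.94, 0.0, -0.001]
ft_force: [0.9, -0.5, -0.6]
opening: 0.0433
grasp_force: 60.9
```

```bash
python3 - <<'E'
from h import *
s,f=held("w18",.023);print(delta(s,[.4892,.2657,.29],140))
E
```

```text
29.1 [ 0.5712 -0.3712  0.2948] [ 3.417e-01  9.398e-01  4.000e-04 -1.100e-03] 0.043307204507312326 [ 0.9 -0.5 -0.6]
(array([471.9, 435.5,   5.8]), array([-0. , -0.1,  0. ]))
```

>>> {"name": "move_arm", "arguments": {"deltas": "15 14 0 0 0 0 38;44 41 0 0 0 0 38;74 68 0 0 0 0 38;103 95 0 0 0 0 38;133 123 0 0 0 0 38;162 150 0 0 0 0 38;192 177 0 0 0 0 38;221 204 0 0 0 0 38;251 232 0 0 0 0 38;280 259 0 0 0 0 38"}}

```text
t: 30.15
tool_pos: [0.5223, 0.0084, 0.2947]
eef_rot: [0.342, 0.94, -0.0, -0.001]
ft_force: [0.4, -0.0, -1.7]
opening: 0.043
grasp_force: 60.9
```

```bash
python3 - <<'E'
from h import *
from station import robot
s=robot.read_state();print(delta(s,[.4892,.2657,.29],140),s["grasp_force"])
E
```

```text
(array([190.6, 175.9,   4.9]), array([-0.1, -0.1,  0. ])) 60.91874776306213
```

>>> {"name": "move_arm", "arguments": {"deltas": "29 27 0 0 0 0 38;58 54 0 0 0 0 38;88 81 0 0 0 0 38;117 108 0 0 0 0 38;147 136 0 0 0 0 38;175 161 0 0 0 0 38;191 176 5 0 0 0 38;191 176 5 0 0 0 38;191 176 5 0 0 0 38;191 176 5 0 0 0 38"}}

```text
t: 31.15
tool_pos: [0.4901, 0.2634, 0.2906]
eef_rot: [0.342, 0.94, -0.001, -0.0]
ft_force: [0.5, -0.3, -1.4]
opening: 0.0435
grasp_force: 61.0
```

```bash
python3 - <<'E'
from h import *
s,f=held("w19",.023);print(delta(s,[.4892,.2657,.1524],140))
from station import cams
g=cams.grab_frame("scene");p=proj(g,[.4898,.2656,.16]).astype(int);a=cv2.resize(g["img"][p[1]-60:p[1]+60,p[0]-80:p[0]+80],(512,384),interpolation=2)
cv2.imwrite("pics/w19c.png",cv2.resize(np.hstack([f["img"],a])[:,:,::-1],(800,300)));print(p)
E
```

```text
31.15 [0.4901 0.2634 0.2906] [ 3.421e-01  9.397e-01 -6.000e-04 -3.000e-04] 0.04345422703948781 [ 0.5 -0.3 -1.4]
(array([  2.2,   1.4, 138.2]), array([-0.1, -0. , -0. ]))
[369 151]
```

View pics/w19c.png

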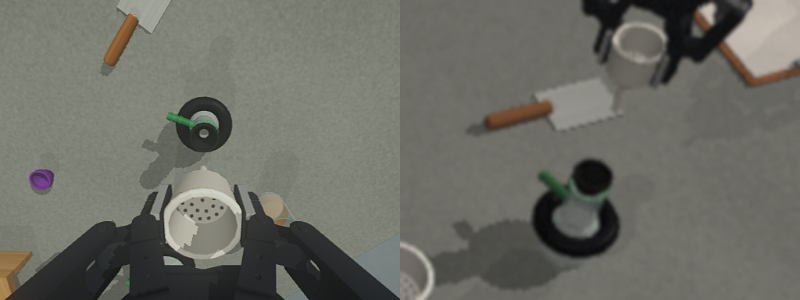

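>>> {"name": "move_arm", "arguments": {"deltas": "1 1 20 0 0 0 38;2 1.4 45 0 0 0 38;2 1.4 70 0 0 0 38;2 1.4 88 0 0 0 38;2 1.4 95 0 0 0 38;2 1.4 98 0 0 0 38;2 1.4 98 0 0 0 38;2 1.4 98 0 0 0 38;2 1.4 98 0 0 0 38"}}

```text
t: 32.15
tool_pos: [0.4902, 0.267, 0.1946]
eef_rot: [0.342, 0.94, 0.001, 0.001]
ft_force: [0.6, 0.3, -0.4]
opening: 0.0434
grasp_force: 61.0
```

```bash
python3 - <<'E'
from h import *
from station import robot
s=robot.read_state();print(delta(s,[.4892,.2657,.1524],140),s["ft_force"])
E
```

```text
(array([-0. , -1.7, 42.2]), array([0.1, 0.1, 0. ])) [ 0.57747673  0.27790514 -0.35841408]
```

>>> {"name": "move_arm", "arguments": {"deltas": "0 -1 6 0 0 0 38;0 -1 12 0 0 0 38;0 -1 18 0 0 0 38;0 -1 24 0 0 0 38;0 -1 29 0 0 0 38;0 -1 33 0 0 0 38;0 -1 36 0 0 0 38;0 -1 36 0 0 0 38;0 -1 36 0 0 0 38"}}

```text
t: 33.05
tool_pos: [0.489, 0.266, 0.1574]
eef_rot: [0.342, 0.94, 0.0, 0.0]
ft_force: [-0.0, 0.3, -1.2]
opening: 0.0434
grasp_force: 61.0
```

```bash
python3 - <<'E'
from h import *
from station import robot
s=robot.read_state();print(delta(s,[.4892,.2657,.1524],140),s["ft_force"])
E
```

```text
(array([-0.4, -0.1,  5. ]), array([0., 0., 0.])) [-0.03597235  0.26503955 -1.21166998]
```

>>> {"name": "move_arm", "arguments": {"deltas": "0 0 1 0 0 0 38;0 0 2 0 0 0 38;0 0 3 0 0 0 38;0 0 4 0 0 0 38;0 0 4.5 0 0 0 38;0 0 4.5 0 0 0 38;0 0 4.5 0 0 0 38"}}

```text
t: 33.75
tool_pos: [0.4889, 0.266, 0.1528]
eef_rot: [0.342, 0.94, 0.0, 0.0]
ft_force: [0.5, 0.6, -0.9]
opening: 0.0433
grasp_force: 61.0
```

>>> {"name": "move_arm", "arguments": {"deltas": "0 0 1 0 0 0 38;0 0 2 0 0 0 38;0 0 2 0 0 0 38;0 0 2 0 0 0 38"}}

```text
t: 34.15
tool_pos: [0.4893, 0.2661, 0.1518]
eef_rot: [0.342, 0.94, 0.0, 0.0]
ft_force: [-1.4, -0.2, 5.8]
opening: 0.043
grasp_force: 61.5
```

Contact. Release, rise and move aside.

>>> {"name": "move_arm", "arguments": {"deltas": "0 0 0 0 0 0 44;0 0 0 0 0 0 48;0 0 0 0 0 0 55;0 0 0 0 0 0 65;0 0 0 0 0 0 75;0 0 0 0 0 0 80;0 0 -10 0 0 0 80;0 0 -40 0 0 0 80;0 0 -80 0 0 0 85;0 0 -120 0 0 0 85"}}

```text
t: 35.15
tool_pos: [0.4885, 0.2658, 0.2725]
eef_rot: [0.342, 0.94, -0.0, -0.0]
ft_force: [0.3, 1.0, 0.5]
opening: 0.0846
grasp_force: 0.0
```

>>> {"name": "move_arm", "arguments": {"deltas": "40 -20 -10 0 0 0 85;80 -50 -10 0 0 0 85;110 -90 -10 0 0 0 85;110 -130 -10 0 0 0 85;110 -170 -10 0 0 0 85;110 -210 -10 0 0 0 85;110 -250 -10 0 0 0 85;110 -250 -10 0 0 0 85;110 -250 -10 0 0 0 85"}}

```text
t: 36.05
tool_pos: [0.2443, 0.1449, 0.2821]
eef_rot: [0.342, 0.94, 0.002, 0.002]
ft_force: [-0.0, 0.6, -0.8]
opening: 0.085
grasp_force: 0.0
```

```bash
python3 - <<'E'
from h import *
from station import cams,robot
s=robot.read_state();print(s["t"],s["tool_pos"],s["ft_force"].round(1))
d=pickle.load(open("f0.pkl","rb"))
for n in("scene","top"):
    g=cams.grab_frame(n);m=masks(g["img"])["white"]
    cv2.imwrite(f"pics/{n}9.png",cv2.resize(g["img"][:,:,::-1],(768,576)))
    for X,z,r in(((.6531,.0379),.222,.032),((.4898,.2657),.163,.023)):
        try:
            W=plane(g,blob(m,proj(g,[*X,z])),z);print(n,X,circ(W,r),circ(W))
        except Exception as e: print(n,X,e)
E
```

```text
36.05 [0.24428222 0.14486616 0.28211545] [-0.   0.6 -0.8]
scene (0.6531, 0.0379) (array([0.65338486, 0.03785842]), 0.032, np.float64(0.0005941015358618615)) (array([0.65339894, 0.03784993]), np.float64(0.0318788141871087), np.float64(0.000585811909957823))
scene (0.4898, 0.2657) (array([0.48888773, 0.26467914]), 0.023, np.float64(0.0005944927517497842)) (array([0.48885412, 0.26467663]), np.float64(0.022775020085879026), np.float64(0.0005966157357777651))
top (0.6531, 0.0379) (array([0.65317913, 0.03877477]), 0.032, np.float64(0.0006285899973317091)) (array([0.65315048, 0.03876068]), np.float64(0.03232675820496433), np.float64(0.0007018925111913835))
top (0.4898, 0.2657) (array([0.49038406, 0.26567169]), 0.023, np.float64(0.0005440379045631178)) (array([0.49036912, 0.26566819]), np.float64(0.02317232303232746), np.float64(0.00045994365626447244))
```

View pics/scene9.png

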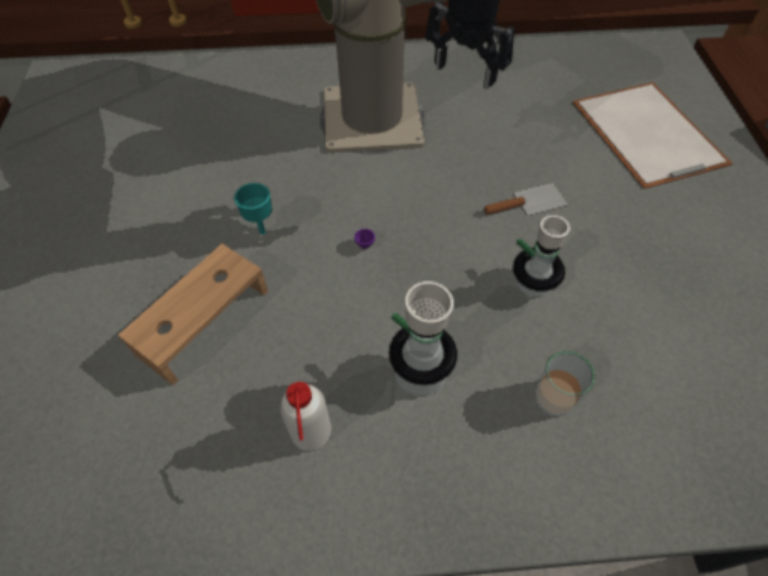

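The scene view shows both funnels upright on their flasks, at (430,305) and (552,230). Rim fits match the expected heights and centres within about 1 mm, and the wash bottle, beaker and spatula have not moved. Handing in.

```bash
python3 -c "
from station import robot;print(robot.finish_job())"
```

```text
the job is handed in; nothing more can be done
None
```

The job is handed in: both adapters and both funnels sit upright and released in their own flasks, the wash bottle, beaker and spatula are where they were, and the hand-in call gave no verdict.

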